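# Clip the lid home on the food container

### The arm

A 7-joint arm with a two-finger parallel gripper is mounted at the origin on the work surface. World frame = base frame: x ahead of the robot, y to its left, z up, the work surface at z = 0. Lengths are in m, angles in rad, forces in N, time in s.
With the tool pointing down it reaches from about 0.375 to 0.925 m from the base axis. Payload 3.1 kg.
Tool frame: the origin (TCP) lies between the finger pads; the fingertips stand 19 mm ahead of it and the grasp point (between the pads) is the TCP; z points along the fingers, y is the line along which they close (so a half turn about z gives the same grasp; the last joint's range is limited). The gripper opens to 85 mm and grips with 20 to 120 N. Pads are 22 mm wide; open, the fingers measure 114 mm over their backs; the gripper's body (76 mm by 85 mm) begins 54 mm behind the grasp point. The pads swing forward as they close: fully open they stand 13 mm farther back than shut.
Start: joints at [-1.216, 0.383, 0.044, 1.598, -0.018, 1.161, -0.05], TCP at [0.284, 0.585, 0.25] pointing down, gripper open.
Joint ranges: [-2.61, 2.61], [-0.41, 2.15], [-1.48, 1.57], [0, 2.5], [-1.57, 4.71], [0.05, 1.97], [-2.85, 2.85]. Speed limits (rad/s): [2.79, 2.79, 3.14, 3.14, 3.14, 3.14, 3.14].

### API

Orientations are given as a unit quaternion [x, y, z, w].
In Python, from bench import move_ptp, movel, move_j, move_gripper, pause, inverse_kinematics, read_camera, camera_params, MotionError, sign_off, look_for, tip_of, read_time_s, read_qpos, read_joint_vel, read_effort, read_eef_pos, read_tcp_rot, read_ft_force, read_ft_torque, read_finger_gap, read_grasp_force gives the robot as it stands. Calls block until the motion is done:
- move_ptp(position, orientation): joint-space move of the TCP to a pose.
- movel(position, orientation=None, speed=0.15): straight line of the TCP; orientation=None keeps the orientation; speed is the mean speed in m/s.
- move_j(angles): joint-space move.
- move_gripper(opening, effort=None): finger opening in m; effort is the grip in N (None keeps the last); returns when the fingers have stopped.
- pause(seconds).
- inverse_kinematics(position, orientation): joint angles nearest the present ones, or None.
- read_camera(name): name is "side" or "top"; returns the picture (480x640x3 uint8, red, green, blue); there is no depth.
- camera_params(name): a dict with "K" (3x3 intrinsics, pixels), "dist_coeffs" ([k1, k2, p1, p2, k3] as OpenCV has them; the pictures are not rectified), "camera_from_world" (4x4, takes a point from world to camera coordinates). Camera axes: x right, y down, z forward; pixel columns grow to the right and rows downward; lengths in m; the calibration is good to about 2 mm. A picture is of the moment at which its call begins. camera_params takes no time and is no camera call.
A pose or a line that the arm cannot do raises MotionError and nothing moves.
- sign_off(): hands the job in; it is judged then, once.
Trained networks look in the newest picture that a camera, given by its name, has taken for a name from the list of things; names that differ only in an ending like _2 or _b are one class to them, and where a whole thing is asked for, a point or a joint stands for the part that bears it (a point fixed in the world has none). Each returns a list of dicts, best first, with "confidence" (0 to 1); they miss things now and then, are a little off and sometimes report something else, mostly with a low value. They report only what shows in the picture. A call takes as long as a camera call. They do not tell look-alikes from the thing itself.
- look_for(camera, name): "at" ([column, row] in pixels, amid what is visible of it).
- tip_of(camera, name): "at" ([column, row] in pixels: a listed point, or the origin of a listed thing).
Readings, each from a call of its own:
- read_time_s(): time.
- read_qpos(): joint angles.
- read_joint_vel(): joint speeds.
- read_effort(): joint torques, N m.
- read_eef_pos(): TCP position.
- read_tcp_rot(): TCP orientation.
- read_ft_force(): force on the tool from outside, world axes, zero at the start.
- read_ft_torque(): the same for the moment, N m.
- read_finger_gap(): finger opening in m.
- read_grasp_force(): force on a finger pad.
Only numpy, scipy, OpenCV 4.12 (cv2) and the standard library are available. Lean on these libraries where they do the work, as an engineer would, in place of code of your own. Each camera call takes 0.05 s, during which the arm holds its last target. There are 200 camera calls.

### The job

Close the open aluminium food container so it can go into the fridge: set its lid on the three balls in the container, gently work it under the three spring catches, and turn it gently until all three balls drop into the grooves under the lid and the springs hold it fully home, flat and centred. Let go of the lid, and leave the bowl, cup and spoon alone.

Things in the scene. Friction and masses are not known exactly. Their poses are not given: they have to be found in the camera images.
- lid_grip (a point): Centre of the grip bar on the loose round aluminium lid (0.28 kg; 160 mm disc, 5 mm thick). The bar is 64 mm long along the lid's x, 14 mm thick along y, 20 mm tall. This point is on the lid's axis, 33.5 mm above the disc's upper face, 44 mm above the lid's underside. z is up out of the upper face.
- lid_under (a point): Centre of the lid's underside, same axes as the grip. Below the disc is a ring 5.5 mm deep, 46 to 64 mm from the axis, on which the lid lies on the table. It is cut by three straight radial 90-degree vee grooves, 11 mm wide at the mouth, at 0, 120 and 240 degrees from the lid's x. They are alike: any of the three turns of the lid will do.
- container: Open round aluminium food container, fixed to the table, 148 mm across, 79 mm high; origin at the centre of its underside, z up. A steel ring with three balls lies in its mouth; three spring catches stand round it, their housings reaching 101 mm from the axis and 107 mm up. More than 45 N between lid and container dents it.
- ball_plane (a point): On the container's axis, 78 mm up, level with the centres of three 12 mm steel balls, 55 mm from the axis, 120 degrees apart. They lie at 0, 120, 240 degrees from the container's x plus a turn of 10 to 55 degrees anticlockwise (seen from above), new each time and not in this reading. The ball ring is too stiff to turn by hand.
- catch_plane (a point): On the container's axis, 98.5 mm up, level with the centres of the three catch noses: 16 mm steel balls, 84 mm from the axis at 60, 180, 300 degrees from the container's x. Each slides outward 7 mm against 500 N/m, 2 N preload. Pressing the lid past all three takes about 8 to 14 N; once its disc is under them they pull it down with 4 to 9 N.
- home (a point): On the container's axis, 125 mm up: where the centre of the grip bar is when the lid is home. With the balls outside the grooves the lid lies level but 3 mm higher; it turns with a drag of about 0.2 N m and drops by itself when the balls are within about 5 degrees of the grooves. Then it resists turning with 0.3 to 0.8 N m; forced on, it climbs out again.
- glass_bowl: Glass bowl, 140 mm across, 60 mm high, origin at the centre of its underside. Leave alone.
- red_cup: Plastic cup, 74 mm across the rim, 100 mm high, origin at the centre of its underside. Leave alone.
- spoon: Steel serving spoon, 240 mm long, lying on the table. Leave alone.
Things that resemble listed ones, but are neither listed nor needed, are in the scene too. Leave any blue or pink look-alike of the part that bears lid_grip alone.

How it is judged:
By the outcome, as a careful person would: the job done as asked, in the order asked, and still so for the second after the job is handed in, with the robot touching nothing.
It also fails if it takes over 72 s, if anything falls off the work surface, if the arm or the gripper's body presses on something with over 40 N, if the wrist force passes 120 N, or if a joint passes its speed limit or range.

## Working session

There is one attempt and no reset: what is moved stays moved. The work goes in short steps, each a Python script; the robot and the scene stay as the last script left them, time stands still between calls to the robot, and variables do not carry over. Pictures are saved under pics/ and viewed, at most 10 in all, crops included, and the job is handed in when it is done.

```bash
mkdir -p pics; ls; cat > h.py <<'E'
import numpy as np, cv2
from bench import *
def params(c):
    p=camera_params(c); return np.array(p["K"],float),np.array(p["dist_coeffs"],float),np.array(p["camera_from_world"],float)
def at_height(c,px,z):
    K,d,T=params(c)
    u=cv2.undistortPoints(np.array([[px]],float),K,d)[0,0]
    R=T[:3,:3];o=-R.T@T[:3,3];r=R.T@np.array([u[0],u[1],1]);return o+r*(z-o[2])/r[2]
def project(c,P):
    K,d,T=params(c)
    return cv2.projectPoints(np.array(P,float).reshape(-1,1,3),cv2.Rodrigues(T[:3,:3])[0],T[:3,3],K,d)[0][:,0]
def tri(pa,pb,a="side",b="top"):
    A=[]
    for c,px in((a,pa),(b,pb)):
        K,d,T=params(c);u=cv2.undistortPoints(np.array([[px]],float),K,d)[0,0]
        A+= [u[0]*T[2]-T[0],u[1]*T[2]-T[1]]
    X=np.linalg.svd(np.array(A))[2][-1];return X[:3]/X[3]
E
python3 - <<'E'
from h import *
for c in("side","top"):
    im=read_camera(c);cv2.imwrite(f"pics/{c}0.png",im[:,:,::-1])
    K,d,T=params(c);print(c,K[0,0],d,-T[:3,:3].T@T[:3,3])
    for n in("lid_grip","lid_under","container","ball_plane","catch_plane","home","glass_bowl","red_cup","spoon"):
        print(n,[(np.round(r["at"],1).tolist(),round(r["confidence"],2)) for r in tip_of(c,n)][:4])
    print([(np.round(r["at"],1).tolist(),round(r["confidence"],2)) for r in look_for(c,"lid_grip")])
print(read_time_s())
E
```

```text
pics
side 510.8341081402117 [-0.0779915  0.         0.         0.         0.       ] [ 0.48897635 -0.76989775  0.63173557]
lid_grip [([371.7, 192.4], 0.97), ([204.4, 236.8], 0.81), ([305.7, 246.6], 0.74), ([286.8, 193.7], 0.69)]
lid_under [([307.4, 263.4], 0.94), ([375.8, 205.1], 0.86), ([288.8, 207.5], 0.71), ([208.8, 248.1], 0.56)]
container [([354.4, 396.2], 0.86)]
ball_plane []
catch_plane [([359.4, 352.7], 0.62)]
home [([357.6, 338.5], 0.68)]
glass_bowl [([450.9, 311.2], 0.77)]
red_cup [([468.5, 394.9], 0.62)]
spoon [([399.2, 230.4], 0.61)]
[([372.6, 203.9], 0.94), ([306.8, 261.7], 0.75), ([286.0, 208.2], 0.64), ([206.4, 248.9], 0.58)]
top 479.7602234877778 [-0.01861418  0.          0.          0.          0.        ] [0.39363384 0.08425061 1.0078053 ]
lid_grip [([140.9, 167.6], 0.81), ([273.4, 256.7], 0.78), ([240.1, 377.6], 0.72), ([144.9, 278.3], 0.56)]
lid_under [([148.8, 278.6], 0.89), ([242.9, 376.5], 0.86), ([357.2, 142.3], 0.73), ([147.1, 177.2], 0.62)]
container [([446.5, 233.3], 0.66)]
ball_plane [([459.5, 227.0], 0.74)]
catch_plane [([466.5, 226.2], 0.57), ([272.7, 261.3], 0.55)]
home [([467.6, 224.2], 0.64)]
glass_bowl [([356.1, 139.0], 0.67)]
red_cup [([446.7, 156.0], 0.71)]
spoon [([211.9, 157.2], 0.81), ([356.4, 136.6], 0.17)]
[([273.2, 261.3], 0.9), ([146.9, 280.1], 0.77), ([149.7, 175.8], 0.61), ([242.0, 373.7], 0.56)]
1.1
```

View pics/side0.png

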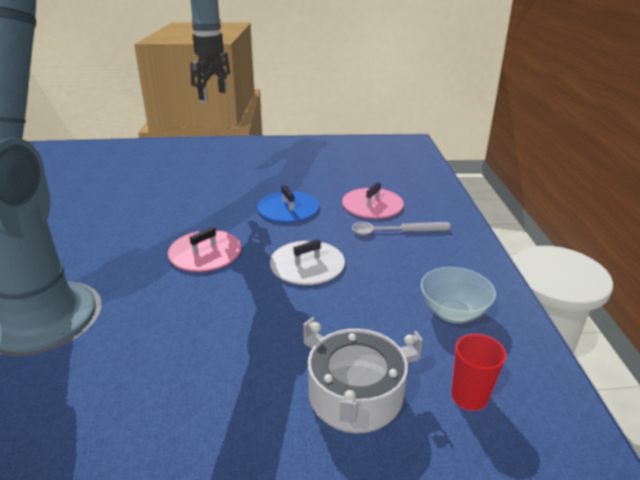

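View pics/top0.png

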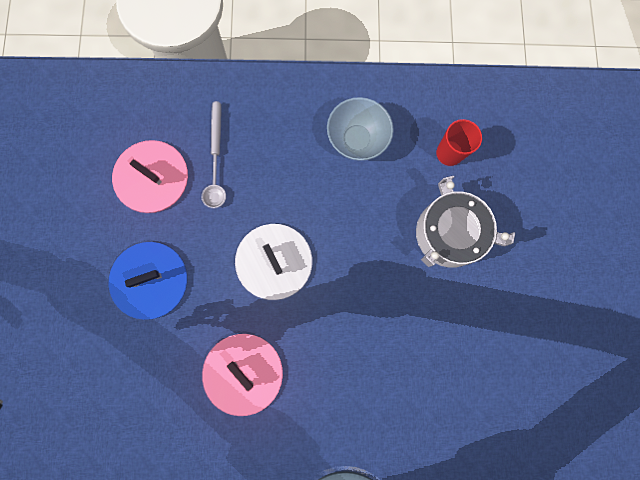

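Side picture: four lids. Silver-white at (307,263), pink at (205,250) and (372,203), blue at (288,207). In the top picture they are silver at (273,261), pink at (242,375) and (150,176), blue at (148,280). The container is at top (458,228) and side (357,375), and its balls are visible in both pictures. I'm choosing the silver-white lid and checking it in one close crop.

```bash
python3 - <<'E'
from h import *
t=cv2.imread("pics/top0.png");s=cv2.imread("pics/side0.png")
f=lambda im,x,y,w,h:cv2.resize(im[y:y+h,x:x+w],(400,300),interpolation=cv2.INTER_CUBIC)
cv2.imwrite("pics/crop0.png",np.vstack([np.hstack([f(t,213,216,120,90),f(t,405,180,120,90)]),np.hstack([f(s,250,220,120,90),f(s,291,310,140,105)])]))
print(tri([305.7,246.6],[273.4,256.7]),tri([307.4,263.4],at:=[273.4,261.0]), at_height("side",[305.7,246.6],.0495))
print("cont",tri([354.4,396.2],[446.5,233.3]),tri([357.6,338.5],[467.6,224.2]),tri([359.4,352.7],[466.5,226.2]))
# bar in top: dark pixels
g=t.max(axis=2).astype(int);m=np.zeros_like(g,np.uint8);m[225:298,238:310]=(g[225:298,238:310]<60)
n,l,st,c=cv2.connectedComponentsWithStats(m);i=1+np.argmax(st[1:,4]);pts=np.argwhere(l==i)[:,::-1].astype(np.float32)
print(st[i],c[i],cv2.minAreaRect(pts))
r=cv2.minAreaRect(pts);b=cv2.boxPoints(r);e=sorted([(b[k]+b[(k+1)%4])/2 for k in range(4)],key=lambda p:-np.linalg.norm(p-r[0]))[:2]
W=[at_height("top",p,.0595) for p in e];dv=W[1]-W[0];print(W,np.linalg.norm(dv),np.degrees(np.arctan2(dv[1],dv[0])),(W[0]+W[1])/2)
E
```

```text
[0.5168896  0.14392464 0.04831981] [0.5170307  0.14685617 0.00244074] [0.51356921 0.14119311 0.0495    ]
cont [ 5.78472825e-01 -2.24494530e-01 -4.39651330e-04] [ 0.57537994 -0.22740661  0.12528155] [ 0.57724648 -0.23317665  0.10232085]
[264 244  18  30  74] [272.58108108 258.5       ] ((272.4000244140625, 258.8000183105469), (30.4105224609375, 5.366562843322754), 63.43495178222656)
[array([0.54175268, 0.15938492, 0.0595    ]), array([0.48749699, 0.13147637, 0.0595    ])] 0.06101284183431393 -152.77919501992326 [0.51462484 0.14543065 0.0595    ]
```

View pics/crop0.png

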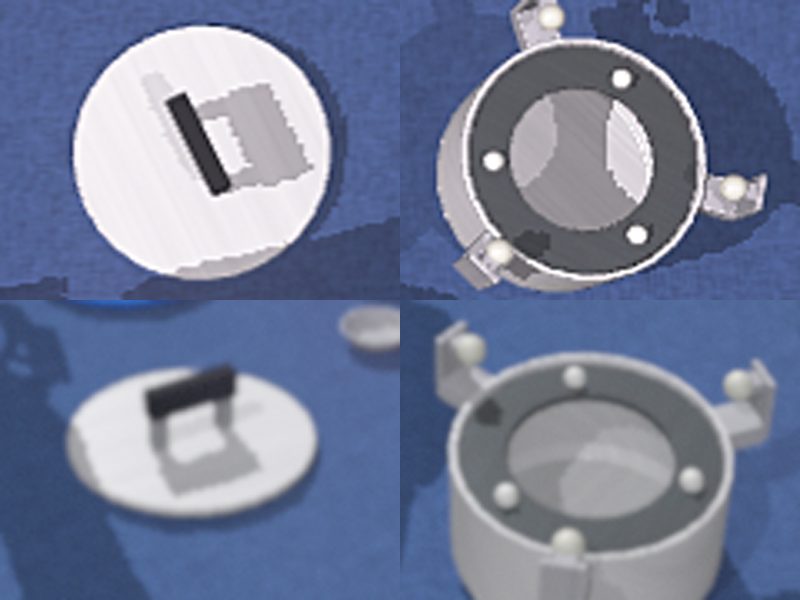

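The crop shows that the chosen lid is unpainted with a dark bar, so it is the right one. The balls are at top (471,203), (433,228) and (476,250), and the noses at top (450,185), (505,236) and (434,256). Next I fit the container pose to these.

```bash
cat >fit.py <<'E'
from h import *
from scipy.optimize import least_squares
obs={"top":([(471.3,203.4),(432.9,228),(476.1,250.5)],[(450.3,185.1),(504.9,236.1),(434.4,255.6)]),
"side":([(351.9,337.3),(328.1,377.9),(392.9,373)],[(315.5,327.2),(410.4,339.8),(349.8,395.1)])}
from scipy.optimize import linear_sum_assignment as lsa
def model(p):
    x,y,a,b=p[:4];r=lambda R,z,a0:[[x+R*np.cos(a0+k*2*np.pi/3),y+R*np.sin(a0+k*2*np.pi/3),z] for k in range(3)]
    return r(.055,.0785,b),r(.084,.0985,a+np.pi/3)
def res(p,cams):
    o=[]
    for c in cams:
        for q,M in zip(obs[c],model(p)):
            P=project(c,M);q=np.array(q)-.5+.5;D=np.linalg.norm(P[:,None]-q[None],axis=2);i,j=lsa(D);o.append((P[i]-q[j]).ravel())
    return np.concatenate(o)
if __name__=="__main__":
  for cams in(["top"],["side"],["top","side"]):
    best=min((least_squares(res,[.577,-.228,a,b],args=(cams,),loss="soft_l1") for a in np.radians([0,40,80]) for b in np.radians([0,40,80])),key=lambda s:s.cost)
    p=best.x;a,b=np.degrees(p[2:])%120;print(cams,np.round(p[:2],4),"yaw",a.round(1),"balls",b.round(1),"turn",((b-a)%120).round(1),best.cost.round(2));print(np.round(best.fun,1))
  # lid disc outline, top and side
  for c,(u,v) in(("top",(273,261)),("side",(307,263))):
    im=cv2.imread(f"pics/{c}0.png");hsv=cv2.cvtColor(im,cv2.COLOR_BGR2HSV);m=((hsv[...,1]<60)&(hsv[...,2]>100)).astype(np.uint8)
    n,l,st,ce=cv2.connectedComponentsWithStats(m);i=l[v+15,u-15];print(c,st[i])
    e=cv2.fitEllipse(cv2.convexHull(np.argwhere(l==i)[:,::-1].astype(np.float32)));print(e,at_height(c,e[0],.0085))
E
python3 fit.py
```

```text
['top'] [ 0.5775 -0.2283] yaw 75.3 balls 92.4 turn 17.1 0.14
[ 0.   0.2 -0.   0.1 -0.2 -0.2  0.3 -0.2  0.   0.1 -0.1 -0. ]
['side'] [ 0.5789 -0.2277] yaw 75.1 balls 92.4 turn 17.3 0.8
[ 0.3 -0.4  0.1  0.3  0.1 -0.   0.4 -0.3 -0.1  0.7 -0.8 -0.2]Traceback (most recent call last):
  File "fit.py", line 17, in <module>
    best=min((least_squares(res,[.577,-.228,a,b],args=(cams,),loss="soft_l1") for a in np.radians([0,40,80]) for b in np.radians([0,40,80])),key=lambda s:s.cost)
  File "fit.py", line 17, in <genexpr>
    best=min((least_squares(res,[.577,-.228,a,b],args=(cams,),loss="soft_l1") for a in np.radians([0,40,80]) for b in np.radians([0,40,80])),key=lambda s:s.cost)
              ~~~~~~~~~~~~~^^^^^^^^^^^^^^^^^^^^^^^^^^^^^^^^^^^^^^^^^^^^^^^^^^
    return func(*args, **kwargs)
    result = trf(vector_fun.fun, vector_fun.jac, x0, f0, J0, lb, ub, ftol, xtol,
                 gtol, max_nfev, x_scale, loss_function, tr_solver,
                 tr_options.copy(), verbose, callback=callback_wrapped)
    return trf_no_bounds(
        fun, jac, x0, f0, J0, ftol, xtol, gtol, max_nfev, x_s
[... 158 characters left out ...]
f = self.fun_wrapped(xp_copy(self.x))
             ~~~~~~~~~~~~~~~~^^^^^^^^^^^^^^^^^
    return np.atleast_1d(self.fun(x))
                         ~~~~~~~~^^^
    return self.f(x, *self.args, **self.kwargs)
           ~~~~~~^^^^^^^^^^^^^^^^^^^^^^^^^^^^^^
  File "fit.py", line 13, in res
    P=project(c,M);q=np.array(q)-.5+.5;D=np.linalg.norm(P[:,None]-q[None],axis=2);i,j=lsa(D);o.append((P[i]-q[j]).ravel())
  File "h.py", line 10, in project
    K,d,T=params(c)
          ~~~~~~^^^
  File "h.py", line 4, in params
    p=camera_params(c); return np.array(p["K"],float),np.array(p["dist_coeffs"],float),np.array(p["camera_from_world"],float)
ValueError: time passes only in moves, steps and waits
```

```bash
sed -i 's/^def params/import functools\n@functools.cache\ndef params/' h.py; sed -i 's/for cams in(\["top"\],\["side"\],/for cams in(/' fit.py; sed -i 's/for cams in(\["top","side"\])/for cams in(["top","side"],)/' fit.py; python3 fit.py; python3 - <<'E'
from h import *
print(read_time_s(),read_ft_force(),read_tcp_rot(),read_finger_gap())
# check IK for grasp/place with closing axis perpendicular to bar
from scipy.spatial.transform import Rotation as R
for yb in(27.2,):
  for name,p,ang in(("pick",[.5155,.1455,.0525],yb),*[("place",[.578,-.228,.2],a+d) for a in(-147.6,-27.6,92.4,32.4,152.4,-87.6) for d in(0,-20,20)]):
    q=R.from_euler("z",ang,degrees=True)*R.from_euler("x",180,degrees=True)
    s=inverse_kinematics(p,q.as_quat());print(name,ang,None if s is None else np.round(s,2))
E
```

```text
['top', 'side'] [ 0.5784 -0.2281] yaw 75.2 balls 92.5 turn 17.2 1.81
[-0.2 -0.2 -0.3 -0.6 -0.1 -0.2 -0.2 -0.4  0.1 -0.7 -0.1 -0.2 -0.  -0.3
 -0.3  0.5 -0.2  0.2 -1.1 -0.1 -0.  -0.1 -0.4  0.9]
top [ 235  224   78   76 4460]
((273.1463623046875, 261.4415588378906), (76.22883605957031, 77.65076446533203), 77.07929992675781) [0.51545097 0.14699861 0.0085    ]
side [ 270  240   75   46 2485]
((306.99908447265625, 262.2818603515625), (45.31370544433594, 75.86293029785156), 89.43303680419922) [0.51595904 0.14231675 0.0085    ]
1.1 [-0.12636591 -0.2534436   0.6838755 ] [ 2.24453213e-01  9.74484866e-01  6.19780984e-06 -2.60990302e-05] 0.08559311028168376
pick 27.2 [-0.78  0.49  0.51  2.03 -0.36  0.72 -1.15]
place -147.6 [-0.32  0.48  0.81  1.75 -0.39  1.08  2.76]
place -167.6 [-0.31  0.48  0.8   1.75 -0.38  1.08  2.41]
place -127.6 [ 1.19  0.74 -1.25  1.67  0.73  1.28  2.27]
place -27.6 [-0.52  0.66  1.15  1.75 -0.65  1.17 -1.22]
place -47.6 [-0.6   0.85  1.37  1.76 -0.87  1.3  -1.42]
place -7.600000000000001 [-0.44  0.57  1.01  1.75 -0.53  1.12 -0.97]
place 92.4 [-0.44  0.57  1.01  1.75 -0.53  1.12  0.78]
place 72.4 [-0.44  0.57  1.01  1.75 -0.53  1.12  0.43]
place 112.4 [-0.45  0.58  1.03  1.75 -0.54  1.13  1.14]
place 32.4 [-0.44  0.56  1.    1.75 -0.52  1.12 -0.28]
place 12.399999999999999 [-0.44  0.56  1.    1.75 -0.52  1.12 -0.63]
place 52.4 [-0.44  0.56  1.    1.75 -0.52  1.12  0.08]
place 152.4 [-0.41  0.54  0.95  1.75 -0.48  1.11  1.79]
place 132.4 [-0.44  0.56  1.    1.75 -0.52  1.12  1.47]
place 172.4 [-0.38  0.52  0.9   1.75 -0.45  1.1   2.11]
place -87.6 [-0.6   0.85  1.37  1.76 -0.87  1.3  -2.11]
place -107.6 [-0.6   0.85  1.37  1.76 -0.87  1.3  -2.46]
place -67.6 [-0.6   0.85  1.37  1.76 -0.87  1.3  -1.77]
```

```bash
cat >> h.py <<'E'
from scipy.spatial.transform import Rotation as R
def down(deg): return (R.from_euler("z",deg,degrees=True)*R.from_euler("x",180,degrees=True)).as_quat()
def st(tag=""): print(tag,"t",round(read_time_s(),2),"p",np.round(read_eef_pos(),4),"F",np.round(read_ft_force(),1),"M",np.round(read_ft_torque(),2),"gap",round(read_finger_gap(),4),"g",np.round(read_grasp_force(),1))
E
python3 - <<'E'
from h import *
b=at_height("top",[272.4,258.8],.054);d=at_height("top",[273.15,261.44],.0105);s=at_height("side",[307,262.28],.0095);print(b,d,s)
p=np.array([(b[0]+d[0]+s[0])/3,(b[1]+d[1]+s[1])/3]);print(p)
a=27.2
move_ptp([*p,.14],down(a));st()
movel([*p,.044],down(a),speed=.12);st("down")
move_gripper(.010,40);st("grip")
movel([*p,.10],speed=.12);st("lift")
move_ptp([.578,-.228,.20],down(17.5));st("over")
for c in("top","side"): cv2.imwrite(f"pics/{c}1.png",read_camera(c)[:,:,::-1])
t=cv2.imread("pics/top1.png");s=cv2.imread("pics/side1.png")
f=lambda im,x,y,w,h:cv2.resize(im[y:y+h,x:x+w],(400,300),interpolation=cv2.INTER_CUBIC)
cv2.imwrite("pics/crop1.png",np.hstack([f(t,385,160,160,120),f(s,261,230,200,150)]))
E
```

```text
[0.51520548 0.14572111 0.054     ] [0.51521048 0.1468655  0.0105    ] [0.51591797 0.14086008 0.0095    ]
[0.51544465 0.14448223]
 t 2.95 p [0.5156 0.1462 0.1402] F [-0.4 -0.1 -1.1] M [-0.   -0.01  0.01] gap 0.0852 g 0.0
down t 3.9 p [0.5162 0.1446 0.0446] F [-0.   0.9 -0.7] M [ 0.02 -0.   -0.07] gap 0.0852 g 0.0
grip t 4.55 p [0.5156 0.1449 0.0443] F [-0.6  0.8  2.6] M [0.13 0.14 0.02] gap 0.0134 g 39.9
lift t 5.17 p [0.5147 0.1443 0.0994] F [-0.4 -0.6 -3.7] M [-0.03  0.01  0.03] gap 0.0133 g 39.0
over t 6.62 p [ 0.5786 -0.2247  0.1989] F [ 0.1  0.2 -3.5] M [-0.    0.05  0.  ] gap 0.0132 g 39.0
```

View pics/crop1.png

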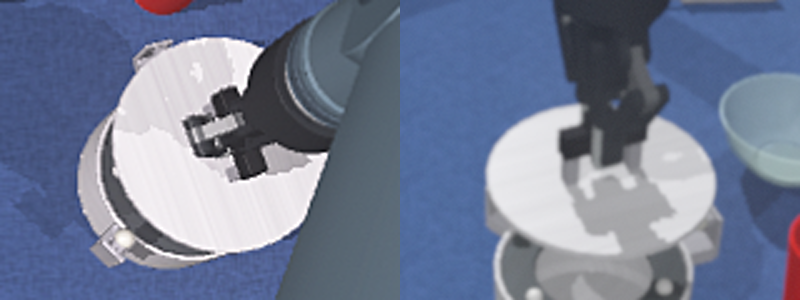

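The lid is held level above the container, at about top (467,219) and side (561,222 in the right half of the crop). I'll lower it to just above the noses and fit its rim there, so the camera errors cancel against the container fit.

```bash
cat >> h.py <<'E'
from scipy.optimize import least_squares
def rim(c,x,y,z,img,angs):
    im=cv2.GaussianBlur(img.astype(np.float32),(0,0),.7);A=np.radians(angs)
    P0=None;rs=np.arange(.072,.0885,.0004);pts=[]
    sat=im.max(2)-im.min(2);val=im.min(2)-sat   # white lid high, blue cloth / dark low
    for a in A:
        W=[[x+r*np.cos(a),y+r*np.sin(a),z] for r in rs];P=project(c,W).astype(np.float32)
        v=cv2.remap(val,P[:,0].reshape(1,-1),P[:,1].reshape(1,-1),cv2.INTER_LINEAR)[0];g=np.diff(v)
        i=np.argmin(g)
        if v[max(i-6,0)]-v[min(i+7,len(v)-1)]>60: pts.append((a,rs[i]))
    pts=np.array(pts)
    if len(pts)<8:return None
    f=lambda p:pts[:,1]-(.080+p[0]*np.cos(pts[:,0])+p[1]*np.sin(pts[:,0]))
    s=least_squares(f,[0,0],loss="soft_l1",f_scale=.0007);return np.array([x,y])+s.x,len(pts),np.median(abs(s.fun))*1e3
E
cat > meas.py <<'E'
from h import *
import sys
pause(.3);st();p=np.array(read_eef_pos());z=p[2]-.0335
for c,A in(("top",np.arange(0,360,4)),("side",np.arange(-20,200,4))):
    im=read_camera(c);cv2.imwrite(f"pics/{c}_{sys.argv[1]}.png",im[:,:,::-1])
    r=rim(c,p[0],p[1],z,im,A)
    if r: r=rim(c,*r[0],z,im,A)
    print(c,r, r and r[0]-p[:2])
print(np.degrees(R.from_quat(read_tcp_rot()).as_matrix()@[0,0,1]))
E
python3 - <<'E'
from h import *
movel([.578,-.228,.152],down(17.5),speed=.1)
E
python3 meas.py a
```

```text
t 7.65 p [ 0.5785 -0.2282  0.1527] F [-0.5 -0.6 -3.4] M [-0.01 -0.01 -0.02] gap 0.0135 g 39.0
top (array([ 0.5798031 , -0.22761202]), 49, np.float64(0.35788684379159386)) [0.00133346 0.00061796]
side (array([ 0.57912419, -0.22648331]), 36, np.float64(0.45742294829597546)) [0.00065456 0.00174668]
[ 5.02896515e-02 -4.62673281e-03 -5.72957573e+01]
```

```bash
python3 - <<'E'
from h import *
x,y=.5768,-.2290
movel([x,y,.146],down(17.5),speed=.03);st()
for z in np.arange(.1445,.1265,-.0015):
    movel([x,y,z],down(17.5),speed=.02);pause(.1)
    F=np.array(read_ft_force());print(round(z,4),np.round(read_eef_pos(),4),np.round(F,1),np.round(read_ft_torque(),2))
    if F[2]>22 or np.hypot(F[0],F[1])>12: print("stop");break
st()
E
```

```text
t 8.11 p [ 0.5763 -0.2289  0.1455] F [-0.3  0.9 -3.9] M [-0.05 -0.02 -0.04] gap 0.0134 g 39.0
0.1445 [ 0.5769 -0.229   0.1445] [-0.2 -0.3 -3.2] [-0.06 -0.04 -0.01]
0.143 [ 0.5771 -0.2289  0.1432] [ 0.6  0.  -1.2] [-0.06 -0.04  0.02]
0.1415 [ 0.5776 -0.2291  0.1424] [-1.1  1.5  4.2] [0.07 0.1  0.05]
0.14 [ 0.5779 -0.2295  0.1409] [0.5 1.  4.7] [ 0.05 -0.24  0.02]
0.1385 [ 0.5765 -0.2287  0.1379] [ 1.3  0.7 -0.9] [ 0.06 -0.32  0.02]
0.137 [ 0.5757 -0.2285  0.1357] [ 1.7 -0.3 -4.7] [ 0.11 -0.27 -0.05]
0.1355 [ 0.5762 -0.2287  0.1349] [ 0.3  0.4 -5.5] [ 0.12 -0.19  0.  ]
0.134 [ 0.5767 -0.229   0.1339] [ 0.8  0.  -5. ] [ 0.13 -0.21 -0.03]
0.1325 [ 0.5769 -0.2291  0.1325] [ 0.9 -0.6 -4.7] [ 0.05 -0.21 -0.02]
0.131 [ 0.5769 -0.229   0.1308] [ 2.3  0.6 -4.7] [ 0.06 -0.31 -0.01]
0.1295 [ 0.5764 -0.2287  0.1288] [ 1.8 -0.3 -7.8] [ 0.06 -0.45  0.08]
0.128 [ 0.5766 -0.2288  0.1282] [ 0.2  1.4 -3.4] [ 0.36  0.08 -0.06]
 t 12.31 p [ 0.5766 -0.2288  0.1282] F [ 0.2  1.4 -3.4] M [ 0.36  0.08 -0.06] gap 0.0135 g 39.7
```

```bash
cat > turn.py <<'E'
from h import *
import sys
a0,a1,z=map(float,sys.argv[1:4]);x,y=.5768,-.2289
for a in np.arange(a0,a1+.1,2.5):
    movel([x,y,z],down(a),speed=.02);pause(.12)
    m=R.from_quat(read_tcp_rot()).as_matrix();F=np.array(read_ft_force())
    print(round(a,1),round(np.degrees(np.arctan2(m[1,0],m[0,0])),1),np.round(read_eef_pos(),4),np.round(F,1),np.round(read_ft_torque(),2))
    if F[2]>22: break
st()
E
python3 - <<'E'
from h import *
for z in(.1275,.127,.1265):
    movel([.5768,-.2289,z],down(17.5),speed=.02);pause(.15);st()
    if read_ft_force()[2]>8: break
E
python3 turn.py 20 32.5 .1268
```

```text
t 12.71 p [ 0.5768 -0.2289  0.128 ] F [-2.2  1.7  1.9] M [0.56 0.53 0.04] gap 0.0136 g 40.4
 t 13.11 p [ 0.5771 -0.2291  0.1279] F [-2.5  3.7  5.9] M [0.64 0.73 0.04] gap 0.0135 g 40.9
 t 13.51 p [ 0.5773 -0.2293  0.1279] F [-3.4  3.4  7. ] M [0.65 0.85 0.01] gap 0.0136 g 41.1
20.0 20.0 [ 0.578  -0.2298  0.128 ] [-0.6  1.   5.3] [0.3  0.28 0.22]
22.5 22.5 [ 0.5781 -0.2298  0.1279] [-0.8  1.   4.9] [0.27 0.29 0.29]
25.0 25.0 [ 0.5782 -0.2296  0.1279] [0.  1.4 5.5] [0.26 0.23 0.2 ]
27.5 27.4 [ 0.5781 -0.2297  0.1279] [-1.7  1.2  6.6] [0.29 0.31 0.19]
30.0 30.0 [ 0.5782 -0.2298  0.128 ] [-0.6  1.6  4.9] [0.3  0.26 0.19]
32.5 32.5 [ 0.5782 -0.2297  0.1279] [-0.6  1.9  6.2] [0.28 0.24 0.23]
 t 15.71 p [ 0.5782 -0.2297  0.1279] F [-0.6  1.9  6.2] M [0.28 0.24 0.23] gap 0.0133 g 41.0
```

```bash
sed -i 's/x,y=.5768,-.2289/x,y=.5776,-.2293/; s/if F\[2\]>22: break/if F[2]>22 or read_eef_pos()[2]<.1272 or abs(read_ft_torque()[2])>.6: break/' turn.py; python3 turn.py 35 97.5 .1266
```

```text
35.0 34.9 [ 0.579  -0.2302  0.1279] [-0.6  0.9  7.5] [0.32 0.34 0.12]
37.5 37.5 [ 0.5789 -0.2302  0.1279] [-0.5  1.   7.1] [0.3  0.41 0.26]
40.0 40.0 [ 0.5789 -0.23    0.1279] [-1.2 -0.1  6.6] [0.38 0.41 0.15]
42.5 42.5 [ 0.5789 -0.2301  0.1279] [-2.1  1.6  6. ] [0.3  0.4  0.25]
45.0 45.0 [ 0.5789 -0.2302  0.1279] [-0.5  0.1  6.1] [0.28 0.3  0.22]
47.5 47.5 [ 0.5789 -0.2302  0.1279] [-0.7  0.6  7.1] [0.26 0.31 0.2 ]
50.0 49.9 [ 0.579  -0.2302  0.1279] [-1.1  1.1  6. ] [0.29 0.34 0.22]
52.5 52.4 [ 0.5789 -0.2302  0.1279] [-0.7  1.4  6.5] [0.29 0.27 0.21]
55.0 54.9 [ 0.579  -0.2302  0.1279] [-1.   1.2  7.3] [0.29 0.33 0.22]
57.5 57.4 [ 0.5789 -0.2302  0.1279] [-1.9  0.6  6.5] [0.27 0.27 0.15]
60.0 60.0 [ 0.579  -0.2302  0.1279] [-1.1  0.2  5.4] [0.26 0.39 0.25]
62.5 62.4 [ 0.579  -0.2302  0.1279] [-0.1  1.8  6.7] [0.25 0.33 0.21]
65.0 65.0 [ 0.579  -0.2303  0.1279] [-0.9  0.5  6.4] [0.3  0.34 0.28]
67.5 67.5 [ 0.579  -0.2302  0.1279] [-0.9 -0.3  5.8] [0.25 0.29 0.25]
70.0 70.0 [ 0.579  -0.2303  0.1279] [-0.4  0.5  6. ] [0.27 0.28 0.25]
72.5 72.5 [ 0.579  -0.2302  0.1279] [-0.8  0.7  6.2] [0.25 0.29 0.27]
75.0 74.9 [ 0.5791 -0.2302  0.1279] [-0.7  0.7  5.2] [0.25 0.29 0.15]
77.5 77.4 [ 0.579  -0.2303  0.1279] [-1.4  1.5  6.7] [0.26 0.33 0.19]
80.0 79.9 [ 0.5791 -0.2301  0.1279] [-1.3  0.3  6.1] [0.22 0.24 0.12]
82.5 82.5 [ 0.5791 -0.2302  0.1279] [-0.7  1.   7. ] [0.2  0.3  0.24]
85.0 84.9 [ 0.5791 -0.2303  0.1279] [ 0.3 -0.3  5.8] [0.18 0.15 0.26]
87.5 87.4 [ 0.5787 -0.2302  0.1275] [-1.  -0.4  6.5] [ 0.17 -0.01  0.48]
90.0 90.0 [ 0.5779 -0.2292  0.1262] [ 1.1  0.9 -0.8] [-0.08 -0.46  0.62]
 t 24.14 p [ 0.5779 -0.2292  0.1262] F [ 1.1  0.9 -0.8] M [-0.08 -0.46  0.62] gap 0.0133 g 41.6
```

The lid is dropping at 90° as predicted. I'll follow it down to home height, then release.

```bash
python3 - <<'E'
from h import *
x,y=.5780,-.2294
for z,a in((.1255,90.5),(.1247,91.5),(.1243,92.3)):
    movel([x,y,z],down(a),speed=.02);pause(.15);st(a)
    if read_ft_force()[2]>12 or abs(read_ft_torque()[2])>.7: break
move_gripper(.022);pause(.4);st("open")
E
python3 meas.py b; python3 - <<'E'
import cv2,numpy as np
t=cv2.imread("pics/top_b.png");s=cv2.imread("pics/side_b.png")
f=lambda im,x,y,w,h:cv2.resize(im[y:y+h,x:x+w],(400,300),interpolation=cv2.INTER_CUBIC)
cv2.imwrite("pics/crop2.png",np.hstack([f(t,385,160,160,120),f(s,281,260,160,120)]))
E
```

```text
90.5 t 24.54 p [ 0.5785 -0.2293  0.1258] F [0.8 0.4 3.6] M [ 0.13 -0.22  0.66] gap 0.0134 g 41.7
91.5 t 24.94 p [ 0.5784 -0.2291  0.125 ] F [0.8 1.5 6.1] M [ 0.32 -0.15  0.63] gap 0.0135 g 41.9
92.3 t 25.34 p [ 0.5785 -0.229   0.1249] F [0.3 1.2 6.2] M [ 0.4  -0.05  0.3 ] gap 0.0135 g 41.1
open t 25.99 p [ 0.5779 -0.2295  0.1242] F [ 0.3 -0.7 -0.2] M [-0.03 -0.03 -0.01] gap 0.0217 g 0.0
 t 26.29 p [ 0.578  -0.2294  0.1244] F [-0.4  0.2 -0.3] M [0.01 0.01 0.02] gap 0.0221 g 0.0
top (array([ 0.57795439, -0.22720006]), 49, np.float64(0.5823261944333386)) [-8.66024937e-05  2.20874180e-03]
side (array([ 0.57826945, -0.2259562 ]), 29, np.float64(0.5106422091656071)) [0.00022846 0.00345259]
[ 3.16640472e-03 -6.55857059e-04 -5.72957794e+01]
```

View pics/crop2.png

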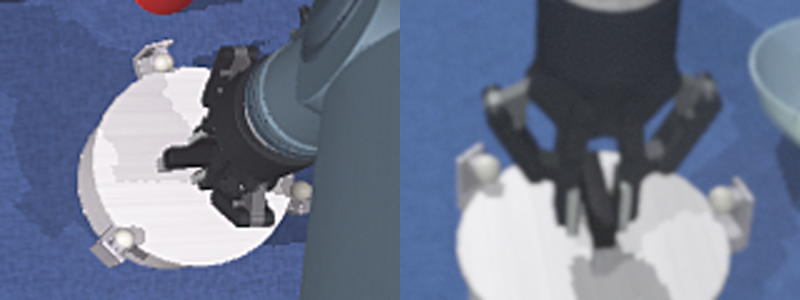

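It reads home: the grip went from 127.9 to 124.9 mm, exactly the 3 mm drop, and the disc sits under all the visible noses. I'll retreat and check.

```bash
python3 - <<'E'
from h import *
move_gripper(.045)
p=read_eef_pos();movel([p[0],p[1],.24],speed=.1)
move_ptp([.40,.22,.30],down(60));pause(.3);st()
ims={c:read_camera(c) for c in("top","side")}
for c,A in(("top",np.arange(0,360,4)),("side",np.arange(-20,200,4))):
    r=rim(c,.578,-.228,.0915,ims[c],A);print(c,r and rim(c,*r[0],.0915,ims[c],A))
    print([(np.round(d["at"],1).tolist(),round(d["confidence"],2)) for d in tip_of(c,"lid_grip")])
    print("pred home",project(c,[.5784,-.2281,.125]),project(c,[.5784,-.2281,.128]))
f=lambda im,x,y,w,h:cv2.resize(im[y:y+h,x:x+w,::-1],(400,300),interpolation=cv2.INTER_CUBIC)
cv2.imwrite("pics/crop3.png",np.hstack([f(ims["top"],405,170,120,90),f(ims["side"],281,310,160,120)]))
E
```

```text
t 30.12 p [0.4003 0.2196 0.2999] F [ 0.1  0.3 -0.2] M [-0.06  0.05  0.02] gap 0.0451 g 0.0
top (array([ 0.57832645, -0.22755043]), 71, np.float64(0.5185758380679417))
[([143.1, 168.0], 0.86), ([241.2, 376.5], 0.63), ([470.0, 223.0], 0.6)]
pred home [[467.81735699 222.06864908]] [[468.35233002 221.74853996]]
side (array([ 0.5785619 , -0.22672831]), 40, np.float64(0.5073744748786135))
[([202.8, 237.1], 0.85), ([372.2, 193.4], 0.83), ([288.0, 195.2], 0.69), ([358.4, 336.2], 0.64)]
pred home [[358.94715206 339.04879853]] [[359.0433949 337.500814 ]]
```

View pics/crop3.png

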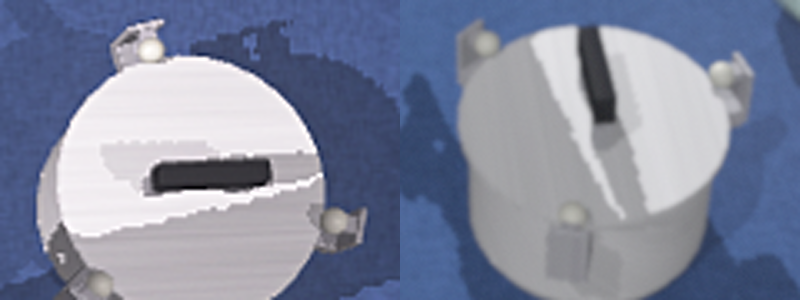

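The lid is off the gripper. It lies flat under all three noses, with its rim centre within about 1 mm of the container axis in the top view, bar at top (468,222).

```bash
python3 -c "
from h import *
print(sign_off(),read_time_s())"
```

```text
the job is handed in; nothing more can be done
the job is handed in; nothing more can be done
```

I closed the container and handed the job in at about 30 s: the lid dropped 3 mm into its grooves to 124.9 mm (home is 125 mm), sits under all three catches within about 1 mm of centre, is released, and the arm never went near the bowl, cup or spoon.

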